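# Lock the seized-goods strongbox with its spring clip

### The job

Lock the green strongbox: swing its steel hasp fully down over the red-headed pin, then take the orange-gripped spring clip and, coming in flat from the ribbed saddle's side, push its mouth onto the bare pin shank between collar and head until it snaps past its bulges, pin home against the clip's nose, and let go with the grip lying over the saddle. The pin is sprung and backs away as you push, so feel for the snap and stop there: never drive the pin hard against the end of its slot, and leave the other things on the cart where they are.

Things in the scene. Friction and masses are not known exactly. Their poses are not given: they have to be found in the camera images.
- strongbox: Fixed low green steel box, 200 x 250 x 60 mm (x, y, z). Origin: centre of its underside on the cart top; z up; its yaw varies. Its flat lid, 60 mm above the origin, carries the pin (at x = 0, y = 0), a ribbed saddle (towards -x) and a hinged hasp.
- saddle (a point): Middle of the top of the dark ribbed saddle, a level pad 50 mm (box x) by 36 mm (box y), 7 mm above the lid, centred at box x = -50 mm, y = 0. The clip's grip lies on it when the clip is on.
- pin_slot (a point): Where the pin's axis meets the lid when the pin is not pushed (box x = 0, y = 0); fixed to the box, with its axes. The pin's slot runs from here 30 mm along the box's +x to a hard stop.
- hasp_hinge (a point): Point on the hasp's hinge axis, at box x = +15 mm, y = +62 mm, 4 mm above the lid. The axis lies along the box's x.
- hasp (a joint): Hinge angle (rad) of the steel hasp: 0 = flat round the pin, about 1.4 = nearly upright. It stays where left (stiff hinge, 0.14 N m: 1 to 3 N at the tab). A strap 75 mm wide (box x -22 to +53 mm), 5 mm thick, running 122 mm from the hinge to the box's -y; its opening clears the pin. Closed, its top is 5.5 mm above the lid. Push it over from its hinge-side (+y) face, then down.
- hasp_tab (a point): Middle of the upper face of the hasp's yellow end tab, the place to push on: 107 mm from the hinge and 1.5 mm to the upper side of the plane through the hinge axis, at box x = +15 mm. Closed, it lies at box y = -45 mm, 45 mm to the side of the pin. Moves with the hasp.
- pin: Upright pin. Origin on its axis at the lid's surface; axes as the box's. From the lid up: collar 22 mm in diameter, 7 mm high; bare greased shank 12 mm in diameter, 7 to 17 mm; red head 22 mm in diameter, 17 to 22 mm. It slides only along the box's +x, away from the saddle, against a damped spring of about 0.4 N/mm (40 N s/m), to a hard stop at 30 mm, and springs back.
- clip: Loose spring clip, about 65 g, flat on the cart. Origin on the underside below the seat; mouth towards +x, z up. Two 6 mm thick wire legs, 9.2 mm either side of the middle, x = -40 to +26 mm, out of an orange grip 30 mm wide, 9 mm high, ending at x = -62 mm. The grip's blunt nose at x = -7 mm stops the pin. It enters freely with its underside 9 mm above the lid (2 mm room up or down).
- clip_neck (a point): Middle of the clip's neck, 9 mm ahead of the seat, where the legs bulge inwards to leave a gap of 7 mm; ahead of it they flare to an about 20 mm wide mouth. They spring apart to pass the 12 mm shank, which takes 5 to 10 N of push, different each time; at the snap the push drops abruptly by 3 to 5 N as the pin springs back 9 mm into the seat.
- clip_grip (a point): Where to grip: in the upright fin (x -57 to -31 mm, 12 mm thick along y, 42 mm high), at clip x = -44 mm, y = 0, 31 mm above the clip's underside. Close the fingers across the fin (along the clip's y) from above.
- clip_seat (a point): Middle of the clip's seat, 3 mm above the clip's origin; it must end on the pin's axis. At rest on the pin the clip's underside lies on collar and saddle, 7 mm above the lid.
- candlestick: Loose pewter candlestick, 175 mm high, foot 90 mm in diameter. Bystander. Origin under its foot.
- cube: Loose clear acrylic display cube, 90 mm. Bystander. Origin under its centre.
- cup: Loose brown stoneware cup, 80 mm in diameter, 85 mm high. Bystander. Origin under its centre.
- cigar_tube: Loose silver cigar tube, 150 mm long, 20 mm thick, lying along its x. Bystander. Origin under its middle.
- stamp: Loose wooden hand stamp, 40 mm in diameter, 80 mm high. Bystander. Origin under its centre.
There are look-alikes about, which are no part of the job. What is shaped like the clip but blue is not meant.

How it is judged:
By the outcome, as a careful person would: the job done as asked, in the order asked, and still so for the second after the job is handed in, with the robot touching nothing.
It also fails if it takes over 72 s, if anything falls off the work surface, if the arm or the gripper's body presses on something with over 40 N, if the wrist force passes 120 N, or if a joint passes its speed limit or range.

### The arm

A 6-joint arm with a two-finger parallel gripper is mounted at the origin on the work surface. World frame = base frame: x ahead of the robot, y to its left, z up, the work surface at z = 0. Lengths are in m, angles in degrees, forces in N, time in s.
With the tool pointing down it reaches from about 0.325 to 0.85 m from the base axis. Payload 15.5 kg.
Tool frame: the origin (TCP) lies at the very end of the fingers, on their centre line; the grasp point (between the pads) lies arm.grip_depth behind it (arm.grip_depth is the distance from the TCP to the grasp point, in m); z points along the fingers, y is the line along which they close (so a half turn about z gives the same grasp; the last joint's range is limited). The gripper opens to 91 mm and grips with 3 to 60 N. Pads are 32 mm wide; open, the fingers measure 118 mm over their backs; the gripper's body (76 mm by 178 mm) begins 60 mm behind the grasp point.
Start: joints at [-76.69, 28.281, 77.091, -0, 74.628, -5.472], TCP at [0.201, -0.592, 0.214] pointing down, gripper open.
Joint ranges: [-166.48, 166.48], [-47.26, 123.95], [12.59, 153.08], [-70.14, 250.14], [6.76, 159.57], [-176.63, 176.63]. Speed limits (degrees/s): [108.29, 108.29, 147.25, 172.46, 172.46, 172.46].

### API

Orientations are given as a 3x3 rotation matrix whose columns are the frame's x, y, z axes.
In Python, from rig import arm gives the robot as it stands. Calls block until the motion is done:
- arm.move_to(position, orientation): joint-space move of the TCP to a pose.
- arm.move_l(position, orientation=None, feed=0.15): straight line of the TCP; orientation=None keeps the orientation; feed is the mean speed in m/s.
- arm.move_joints(angles): joint-space move.
- arm.grip(opening): finger opening in m; the grip force is fixed at half the most; returns when the fingers have stopped.
- arm.sleep(seconds).
- arm.solve_ik(position, orientation): joint angles nearest the present ones, or None.
- arm.snapshot(name): name is "side" or "top"; returns the picture (420x560x3 uint8, red, green, blue); there is no depth.
- arm.get_calibration(name): a dict with "intrinsics" (3x3 intrinsics, pixels), "cam_to_world" (4x4, takes a point from camera to world coordinates). Camera axes: x right, y down, z forward; pixel columns grow to the right and rows downward; lengths in m; the calibration is good to about 2 mm. A picture is of the moment at which its call begins. get_calibration takes no time and is no camera call.
A pose or a line that the arm cannot do raises arm.Unreachable and nothing moves.
- arm.sign_off(): hands the job in; it is judged then, once.
Readings, each from a call of its own:
- arm.current_t(): time.
- arm.current_joint_positions(): joint angles.
- arm.current_dq(): joint speeds.
- arm.current_tau(): joint torques, N m.
- arm.current_ee_pos(): TCP position.
- arm.current_tool_rot(): TCP orientation.
- arm.current_force(): force on the tool from outside, world axes, zero at the start.
- arm.current_torque(): the same for the moment, N m.
- arm.current_width(): finger opening in m.
- arm.current_grasp_force(): force on a finger pad.
Only numpy, scipy, OpenCV 4.12 (cv2) and the standard library are available. Lean on these libraries where they do the work, as an engineer would, in place of code of your own. Each camera call takes 0.05 s, during which the arm holds its last target. There are 200 camera calls.

## Working session

There is one attempt and no reset: what is moved stays moved. The work goes in short steps, each a Python script; the robot and the scene stay as the last script left them, time stands still between calls to the robot, and variables do not carry over. Pictures are saved under pics/ and viewed, at most 10 in all, crops included, and the job is handed in when it is done.

```bash
ls; mkdir -p pics
python3 - <<'E'
from rig import arm
import cv2,numpy as np
for n in("side","top"):
    cv2.imwrite(f"pics/{n}0.png",arm.snapshot(n)[:,:,::-1])
    c=arm.get_calibration(n);print(n,np.round(c["intrinsics"],1).tolist(),np.round(c["cam_to_world"],3).tolist())
print(arm.grip_depth,arm.current_t(),arm.current_force(),arm.current_tool_rot())
E
```

```text
pics
side [[526.4, 0.0, 275.6], [0.0, 526.4, 208.6], [0.0, 0.0, 1.0]] [[-0.992, -0.064, 0.106, 0.376], [-0.124, 0.553, -0.824, 1.539], [-0.006, -0.83, -0.557, 1.119], [0.0, 0.0, 0.0, 1.0]]
top [[530.9, 0.0, 283.2], [0.0, 530.9, 209.4], [0.0, 0.0, 1.0]] [[0.025, -0.994, 0.109, 0.394], [-1.0, -0.024, 0.006, -0.017], [-0.003, -0.109, -0.994, 1.592], [0.0, 0.0, 0.0, 1.0]]
0.0188 0.1 [ 0.15626646 -0.86811609  0.00366397] [[ 9.46755283e-01  3.21953972e-01 -2.71712849e-04]
 [ 3.21954073e-01 -9.46754665e-01  1.08568281e-03]
 [ 9.22944869e-05 -1.11535500e-03 -9.99999374e-01]]
```

View pics/side0.png

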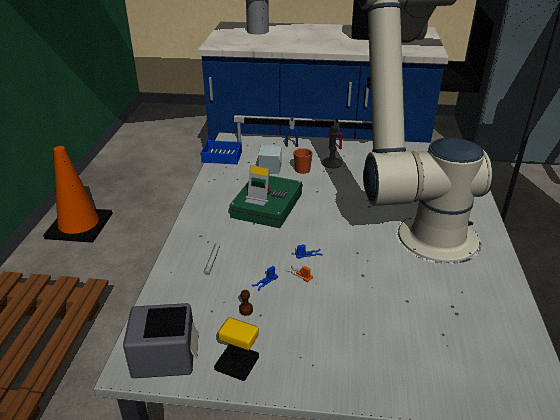

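View pics/top0.png

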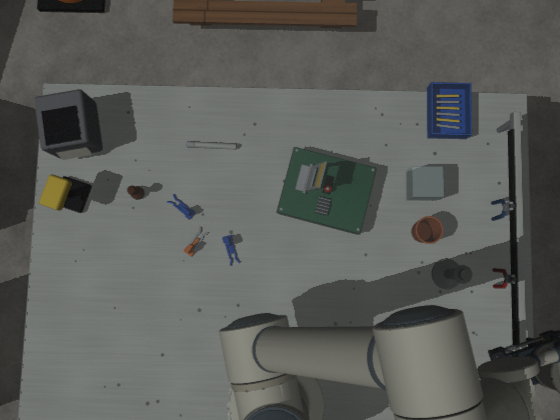

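The side view shows the box around (265,200) with its hasp upright, and the orange clip at (302,273) with two blue ones beside it. The top view shows the box at (328,190), the pin head at about (327,188) and the orange clip at (196,242), mouth up and to the right. I'll zoom in on both.

Run:
```python
import cv2,numpy as np
t=cv2.imread("pics/top0.png");s=cv2.imread("pics/side0.png")
a=cv2.resize(t[140:240,270:385],None,fx=6,fy=6,interpolation=cv2.INTER_CUBIC)
cv2.imwrite("pics/a.png",a)
b=cv2.resize(s[160:230,225:310],None,fx=5,fy=5,interpolation=cv2.INTER_CUBIC)
c=cv2.resize(s[240:295,250:330],None,fx=5,fy=5,interpolation=cv2.INTER_CUBIC)
d=cv2.resize(t[220:265,170:250],None,fx=5,fy=5,interpolation=cv2.INTER_CUBIC)
out=np.zeros((600,800,3),np.uint8)
out[:350,:425]=np.clip(b*1.5,0,255);out[:275,430:][:, :370]=np.clip(c[:,:370]*1.5,0,255);out[360:585,:400]=np.clip(d*1.5,0,255)
cv2.imwrite("pics/b.png",out)
```

```text
(no output)
```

View pics/a.png

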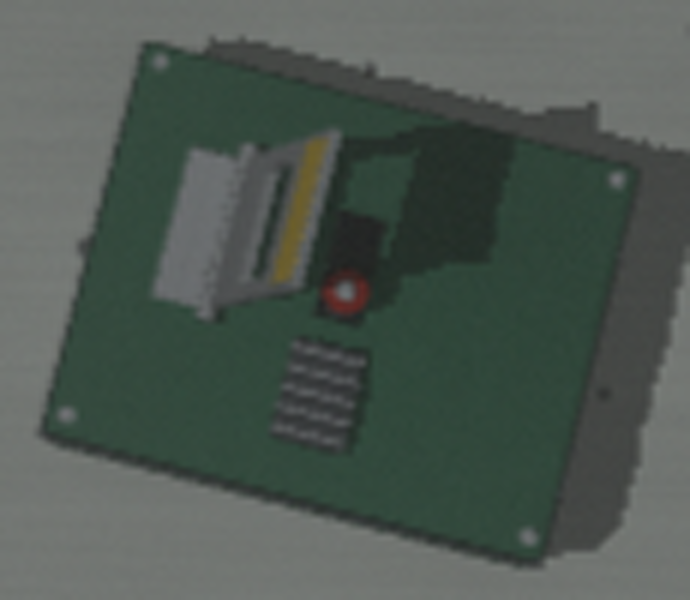

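View pics/b.png

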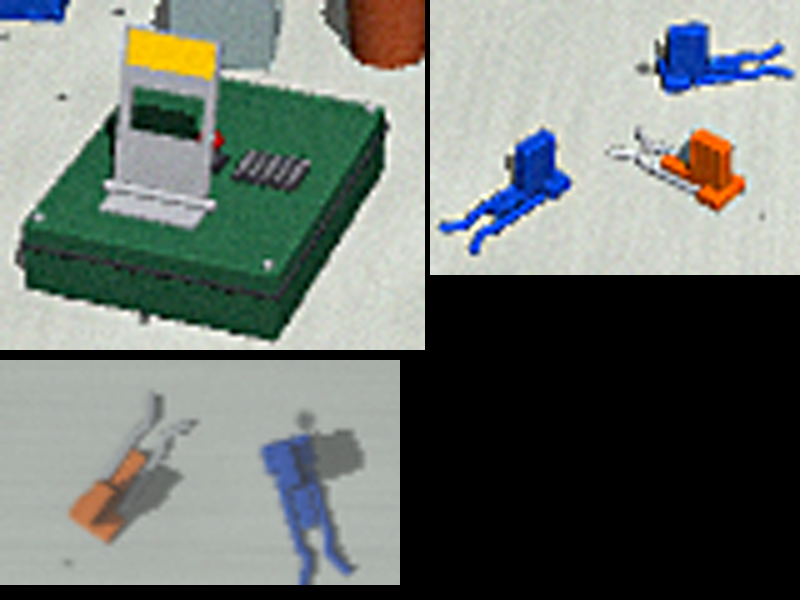

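The crops give me four lid screws in the top view, at about (160,62), (617,180), (529,537) and (66,413) at 6x. The pin head is at (346,293), the hasp is upright leaning towards the pin, and the orange clip's mouth points up and right, away from the robot. Next I'll measure these points.

```bash
cat > h.py <<'E'
import numpy as np,cv2
from rig import arm
def cal(n):
    c=arm.get_calibration(n);return np.array(c["intrinsics"]),np.array(c["cam_to_world"])
def ray(n,p):
    K,T=cal(n);d=T[:3,:3]@np.linalg.solve(K,[p[0],p[1],1.]);return T[:3,3],d/np.linalg.norm(d)
def plane(n,p,z):
    o,d=ray(n,p);return o+d*(z-o[2])/d[2]
def tri(pt,ps):
    o1,d1=ray("top",pt);o2,d2=ray("side",ps)
    s=np.linalg.lstsq(np.c_[d1,-d2],o2-o1,rcond=None)[0];a,b=o1+s[0]*d1,o2+s[1]*d2
    return (a+b)/2,np.linalg.norm(a-b)
def proj(n,X):
    K,T=cal(n);p=K@(T[:3,:3].T@(np.asarray(X)-T[:3,3]));return p[:2]/p[2]
def cent(m,roi):
    x0,y0,x1,y1=roi;M=cv2.moments(m[y0:y1,x0:x1].astype(np.uint8),True)
    return np.array([M["m10"]/M["m00"]+x0,M["m01"]/M["m00"]+y0]),M["m00"]
E
python3 - <<'E'
from h import *
t=cv2.imread("pics/top0.png");s=cv2.imread("pics/side0.png")
hsv=lambda i:cv2.cvtColor(i,cv2.COLOR_BGR2HSV)
# screws: bright spots near the given corners
g=t.min(2)
ps=[]
for u,v in [(160,62),(617,180),(529,537),(66,413)]:
    x,y=round(u/6+270-.5),round(v/6+140-.5);w=g[y-2:y+3,x-2:x+3].astype(float);w=np.clip(w-w.min()-25,0,None)
    yy,xx=np.mgrid[y-2:y+3,x-2:x+3];ps.append([(w*xx).sum()/w.sum(),(w*yy).sum()/w.sum()])
W=np.array([plane("top",p,.06) for p in ps]);print("screws",np.round(ps,1).tolist(),np.round(W,4).tolist())
c=W.mean(0);e=(W[3]-W[2])+(W[0]-W[1]);ey=e[:2]/np.linalg.norm(e[:2]);yaw=np.degrees(np.arctan2(-ey[0],ey[1]))
print("box",c,"yaw",yaw,"sizes",np.linalg.norm(W[0]-W[1]),np.linalg.norm(W[3]-W[0]))
# lid height: side screws
k=lambda u,v:(u/5+225-.4,v/5+160-.4)
for i,q in [(3,k(268,265)),(0,k(38,217)),(2,k(371,106))]: print("tri screw",i,tri(ps[i],q))
H=hsv(t);red=((H[...,0]<8)|(H[...,0]>174))&(H[...,1]>120)
p,n=cent(red,(318,180,338,198));print("head",p,n,plane("top",p,.082),"in box side px",proj("side",c+[0,0,.02]))
Hs=hsv(s);
for nm,Hh,roi in(("top",H,(180,225,215,262)),("side",Hs,(286,260,316,288))):
    o=(Hh[...,0]>3)&(Hh[...,0]<18)&(Hh[...,1]>150);q,n=cent(o,roi)
    x0,y0,x1,y1=roi;pts=np.argwhere(o[y0:y1,x0:x1])[:,::-1]+[x0,y0];print(nm,q,n,pts.min(0),pts.max(0))
# clip tips/rear from top crop
k=lambda u,v:(u/5+170-.4,(v-360)/5+220-.4)
tips=[plane("top",k(157,395),.003),plane("top",k(195,422),.003)];rear=[plane("top",k(69,513),.009),plane("top",k(108,542),.009)]
m,r=(tips[0]+tips[1])/2,(rear[0]+rear[1])/2;d=(m-r)[:2]
print("tips",tips,"rear",rear,"len",np.linalg.norm(d),"w",np.linalg.norm(tips[0]-tips[1]),np.linalg.norm(rear[0]-rear[1]),"yaw",np.degrees(np.arctan2(d[1],d[0])))
u=d/np.linalg.norm(d);G=np.r_[r[:2]+.018*u,.042];print("grip",G,"fin top px",proj("top",G),proj("side",G))
cc=s[258:290,284:320];big=cv2.resize(cc,None,fx=16,fy=16,interpolation=cv2.INTER_CUBIC)
cv2.imwrite("pics/c.png",np.hstack([np.clip(big*1.3,0,255).astype(np.uint8)]))
ct=t[224:260,176:216];cv2.imwrite("pics/d.png",np.clip(cv2.resize(ct,None,fx=15,fy=15,interpolation=cv2.INTER_CUBIC)*1.6,0,255))
E
```

```text
screws [[296.4, 149.7], [372.4, 169.5], [357.6, 229.0], [280.6, 208.6]] [[0.7392, -0.0427, 0.06], [0.6856, -0.2664, 0.06], [0.5098, -0.2248, 0.06], [0.564, -0.0008, 0.06]]
box [ 0.62465491 -0.13365939  0.06      ] yaw -13.523683277372347 sizes 0.23005857754212003 0.18014278593629962
tri screw 3 (array([ 0.564417  , -0.00074375,  0.06147808]), np.float64(0.001195890681795254))
tri screw 0 (array([ 0.73937141, -0.04260452,  0.06188617]), np.float64(0.0012138623555328285))
tri screw 2 (array([ 0.51023566, -0.22413624,  0.06462915]), np.float64(0.0014931378071130822))
head [327.35714286 189.57142857] 14.0 [ 0.61966523 -0.13388503  0.082     ] in box side px [266.69358702 187.77307246]
top [189.92307692 247.        ] 39.0 [185 239] [197 254]
side [305.08759124 273.45255474] 137.0 [296 266] [312 281]
tips [array([0.50999567, 0.23737318, 0.003     ]), array([0.49433469, 0.2139036 , 0.003     ])] rear [array([0.43790455, 0.28587194, 0.009     ]), array([0.42128987, 0.26189839, 0.009     ])] len 0.08714276878840851 w 0.028215018142031086 0.029168107700121695 yaw -33.61792585214421
grip [0.44458668 0.26391943 0.042     ] fin top px [188.87261687 247.71808734] [306.11903767 267.24438535][ WARN:0@0.588] global loadsave.cpp:1063 imwrite_ Unsupported depth image for selected encoder is fallbacked to CV_8U.
```

View pics/d.png

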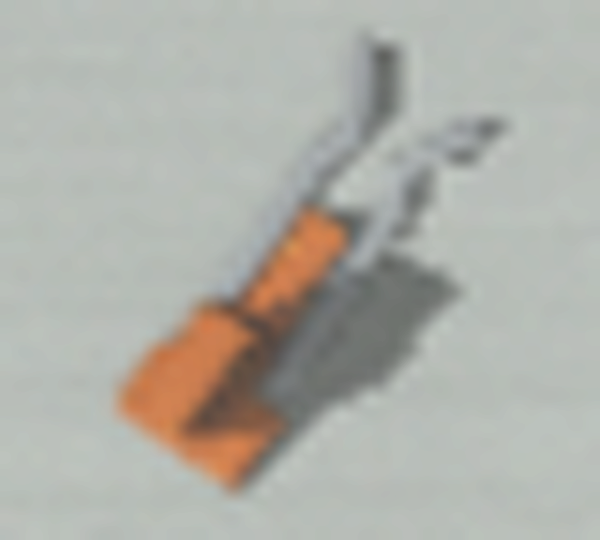

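View pics/c.png

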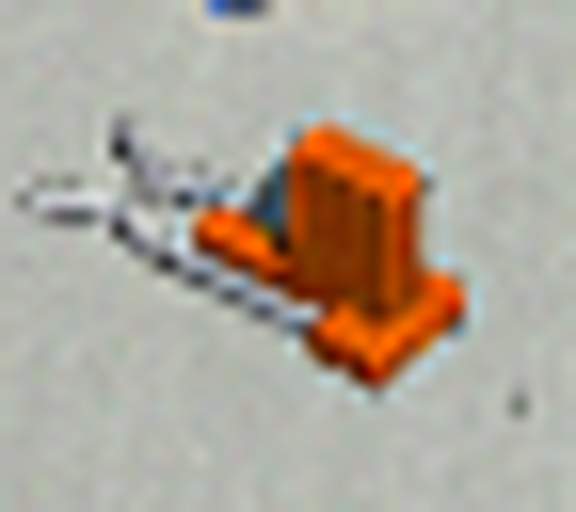

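The crops agree with my projection. In the top view the fin top is centred near (188.3,248.0), predicted (188.9,247.7). In the side view it is near (305.9,267.8), predicted (306.1,267.2). I'll triangulate it, settle the yaw, then close the hasp.

```bash
cat >> h.py <<'E'
BOX=np.array([.6240,-.1337]);BY=np.radians(-13.5)
bx=np.array([np.cos(BY),np.sin(BY),0]);by=np.array([-np.sin(BY),np.cos(BY),0])
def B(x,y,z): return np.r_[BOX,.06]+x*bx+y*by+[0,0,z]      # box frame, z above lid
def down(yv):                                             # tool y along yv, pointing down
    y=np.asarray(yv,float);z=np.array([0,0,-1.]);return np.c_[np.cross(y,z),y,z]
def pick(pos,y):                                          # of the two half turns the one nearest present joints
    q0=np.array(arm.current_joint_positions());c=[]
    for s in(1,-1):
        q=arm.solve_ik(pos,down(s*np.asarray(y)))
        if q is not None:c.append((np.abs(np.array(q)-q0).max(),s))
    return down(min(c)[1]*np.asarray(y))
def F(n=5):
    return np.mean([arm.current_force() for _ in range(n)],0)
E
python3 - <<'E'
from h import *
print("fin top",tri((188.25,248.0),(305.9,267.8)))
k=lambda u,v:(u/16+284-.5,v/16+258-.5)
for a,b,z in(((322,128),(425,178),.042),((292,155),(392,200),.042),((130,235),(310,322),.006)):
    d=plane("side",k(*a),z)-plane("side",k(*b),z);print(np.degrees(np.arctan2(d[1],d[0])),np.linalg.norm(d))
f0=F()
th=np.radians(95);r=.112
def P(th,r=.112,n=.0025+.0005): return B(.015,.062-r*np.cos(th)+n*np.sin(th)+.0135,.004+r*np.sin(th)+n*np.cos(th))
arm.grip(0.0)
p=P(th)+.02*by;p[2]=.17
R=pick(p,by);arm.move_to(p+[0,0,.10],R);arm.move_l(p,feed=.2)
print("t",arm.current_t(),"dF",F()-f0)
for a in range(80,-1,-8):
    arm.move_l(P(np.radians(a)),feed=.12);print(a,np.round(arm.current_force()-f0,1),end=" ")
z=arm.current_ee_pos()[2]
for i in range(8):
    f=F(3)-f0
    if f[2]>8:break
    z-=.0007;arm.move_l(np.r_[P(0)[:2],z],feed=.02)
print("\nend",f,arm.current_ee_pos(),arm.current_t())
arm.move_l(P(0)+[0,0,.12],feed=.25)
for n in("side","top"): cv2.imwrite(f"pics/{n}1.png",arm.snapshot(n)[:,:,::-1])
s=cv2.imread("pics/side1.png")[160:230,225:310];t=cv2.imread("pics/top1.png")[140:240,270:385]
cv2.imwrite("pics/e.png",np.hstack([cv2.resize(i,(390,h),interpolation=cv2.INTER_CUBIC) for i,h in((s,340),(t,340))]))
E
```

```text
fin top (array([0.44442824, 0.26585035, 0.04128195]), np.float64(0.0013653122497240026))
-30.958263626432423 0.02480182256158382
-28.648010074201903 0.02339565745811149
-29.972009543959466 0.04392691979641178
t 4.6917 dF [ 0.41302327 -0.06922078  0.25224375]
80 [-1.2  1.4  0.5] 72 [-0.2  0.9 -0.8] 64 [ 0.   1.1 -0.2] 56 [-0.7  1.2  0.4] 48 [-0.2  1.2 -0.7] 40 [-0.7  0.  -0. ] 32 [-0.3  1.2  1. ] 24 [0.4 0.8 0.8] 16 [0.6 0.9 0.5] 8 [-0.7  1.6 -0.3] 0 [-0.6  1.  -0.1] 
end [-2.38191174  1.48153097 11.31799172] [ 0.63017908 -0.17270478  0.06562694] 8.8333
```

View pics/e.png

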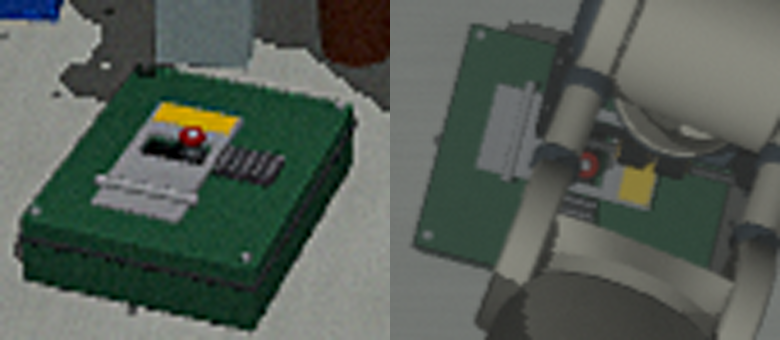

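The hasp is down flat round the red-headed pin (side view). It bottomed out with its top at z = 0.0656, which fits a lid at 0.060. Now I'll grasp the clip.

Run:
```python
from h import *
s=cv2.cvtColor(cv2.imread("pics/side1.png"),cv2.COLOR_BGR2HSV)
red=((s[...,0]<8)|(s[...,0]>174))&(s[...,1]>120)
p,n=cent(red,(258,180,276,196));print("head side",p,n,tri((327.3,189.2),p),"expect",B(0,0,.0205))
a=np.radians(-33.5);cy=np.array([-np.sin(a),np.cos(a),0]);g=np.array([.4445,.2648,.0122])
arm.grip(.045)
R=pick(g,cy);arm.move_to(g+[0,0,.12],R);arm.move_l(g+[0,0,.035],feed=.25)
arm.move_l(g,feed=.08);f=F();print("before",f);arm.grip(0.0)
print("w",arm.current_width(),arm.current_grasp_force(),arm.current_ee_pos(),F()-f)
arm.move_l(g+[0,0,.15],feed=.2);print("w",arm.current_width(),arm.current_grasp_force(),F()-f,arm.current_t())
for n in("side","top"): cv2.imwrite(f"pics/{n}2.png",arm.snapshot(n)[:,:,::-1])
# head again, seen without the arm
t=cv2.cvtColor(cv2.imread("pics/top2.png"),cv2.COLOR_BGR2HSV);red=((t[...,0]<10)|(t[...,0]>170))&(t[...,1]>90)
q,n=cent(red,(318,180,338,198));s2=cv2.cvtColor(cv2.imread("pics/side2.png"),cv2.COLOR_BGR2HSV)
red=((s2[...,0]<10)|(s2[...,0]>170))&(s2[...,1]>90);p,m=cent(red,(258,180,276,196));print("head",q,n,p,m,tri(q,p))
c=proj("side",g+[0,0,.15]).astype(int);print(c)
s=cv2.imread("pics/side2.png")[c[1]-35:c[1]+40,c[0]-50:c[0]+50]
cv2.imwrite("pics/f.png",cv2.resize(s,None,fx=6,fy=6,interpolation=cv2.INTER_CUBIC))
```

```text
head side [265.52631579 187.89473684] 19.0 (array([ 0.62520894, -0.13377042,  0.07865889]), np.float64(0.007860191956962763)) expect [ 0.624  -0.1337  0.0805]
before [-0.39766488  0.75964906 -0.18120135]
w 0.011488856586326864 30.00069111585617 [0.44462209 0.26486011 0.01234438] [-1.25167615 -1.02149121  3.7765954 ]
w 0.01180017424611835 29.999814927577972 [ 0.71752711 -0.93166941 -0.36930743] 14.7167
head [327.44444444 188.27777778] 18.0 [266.5        187.55555556] 18.0 (array([ 0.62455831, -0.13415208,  0.08050485]), np.float64(0.0017916192919305055))
[307 236]
```

View pics/f.png

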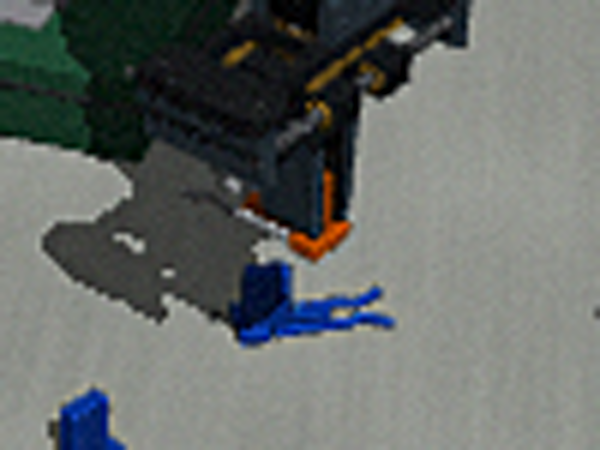

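The clip is held: width 11.8 mm, grip force 30 N, hanging level. The pin head triangulates to (0.6246, -0.1342, 0.0805), as expected. I'll bring the clip to the saddle side at insertion height and check it.

```bash
cat >> h.py <<'E'
def T(xs,h=.009,y=0.): return B(xs-.044,y,h+.0123)   # TCP for seat at box x=xs, underside h above lid
E
sed -i 's/BOX=np.array(\[.6240,-.1337\])/BOX=np.array([.6243,-.1339])/' h.py
python3 - <<'E'
from h import *
R0=np.array(arm.current_tool_rot());d=BY-np.radians(-33.5)
Rz=np.array([[np.cos(d),-np.sin(d),0],[np.sin(d),np.cos(d),0],[0,0,1]]);y=Rz@R0[:,1];y[2]=0;y/=np.linalg.norm(y);R=down(y)
arm.move_l(T(-.05,.09),R,feed=.25);arm.move_l(T(-.05,.012),feed=.12);arm.move_l(T(-.05),feed=.03)
print(arm.current_t(),F(),arm.current_ee_pos()-T(-.05),y@by)
for n in("side","top"): cv2.imwrite(f"pics/{n}3.png",arm.snapshot(n)[:,:,::-1])
s=cv2.imread("pics/side3.png")[168:208,235:300];t=cv2.imread("pics/top3.png")[165:215,300:350]
print("side px: pin shank,tips L/R pred",proj("side",B(0,0,.012)),proj("side",B(-.024,.013,.012)),proj("side",B(-.024,-.013,.012)))
o=np.zeros((480,800,3),np.uint8);o[:246,:400]=cv2.resize(s,(400,246),interpolation=cv2.INTER_CUBIC);o[:400,400:]=cv2.resize(t,(400,400),interpolation=cv2.INTER_CUBIC)
cv2.imwrite("pics/g.png",o)
E
```

```text
17.5667 [-0.33216338  0.28206164  0.31078282] [ 1.38879817e-04 -6.11937218e-05  3.13421331e-04] 0.9999999985055095
side px: pin shank,tips L/R pred [266.82735438 189.55160802] [271.5289552  192.43125813] [273.99051439 188.99913942]
```

View pics/g.png

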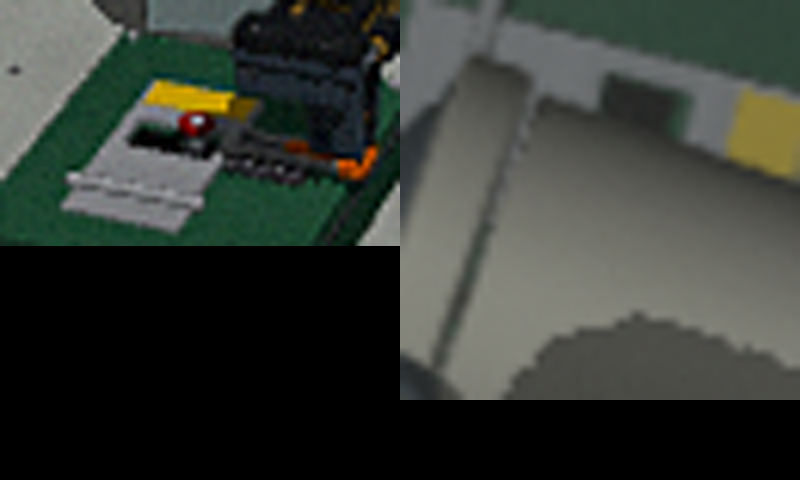

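In the side view the mouth sits beside the pin over the saddle, with the leg tip at crop (230,150) against a predicted (225,150). The top view is blocked by the arm. Now I'll push slowly and watch the force.

Run:
```python
from h import *
arm.move_l(T(-.03),feed=.05);f0=F(20);t0=arm.current_t();x=-.03;mx=0;log=[];why="end"
while x<.017:
    x+=.0006;arm.move_l(T(x),feed=.015);f=F(12)-f0;push=-f@bx;log.append((round(x*1e3,1),round(push,1),round(f@by,1),round(f[2],1)))
    if push>12: why="force";break
    if abs(f@by)>5: why="lateral";break
    if mx>3.5 and push<mx-2.2:
        g=-(F(20)-f0)@bx
        if g<mx-2: why="snap";break
    if arm.current_t()-t0>20: why="time";break
    mx=max(mx,push)
print(why,mx,arm.current_t());print(*log[::2],log[-2:])
```

```text
lateral 5.469167376247802 28.9667
(-29.4, np.float64(0.6), np.float64(-0.9), np.float64(-0.9)) (-28.2, np.float64(0.8), np.float64(0.3), np.float64(-0.0)) (-27.0, np.float64(0.7), np.float64(-0.9), np.float64(-0.2)) (-25.8, np.float64(1.1), np.float64(-0.8), np.float64(0.6)) (-24.6, np.float64(0.4), np.float64(-0.4), np.float64(0.4)) (-23.4, np.float64(1.2), np.float64(0.5), np.float64(-0.5)) (-22.2, np.float64(1.1), np.float64(0.4), np.float64(0.7)) (-21.0, np.float64(1.4), np.float64(-0.0), np.float64(0.4)) (-19.8, np.float64(0.6), np.float64(0.5), np.float64(-0.4)) (-18.6, np.float64(1.3), np.float64(0.9), np.float64(0.1)) (-17.4, np.float64(2.4), np.float64(1.1), np.float64(0.5)) (-16.2, np.float64(2.3), np.float64(1.7), np.float64(0.0)) (-15.0, np.float64(1.7), np.float64(2.0), np.float64(-0.3)) (-13.8, np.float64(2.7), np.float64(3.0), np.float64(0.1)) (-12.6, np.float64(2.5), np.float64(1.9), np.float64(-0.2)) (-11.4, np.float64(3.7), np.float64(2.7), np.float64(0.1)) (-10.2, np.float64(3.9), np.float64(3.2), np.float64(-0.3)) (-9.0, np.float64(4.9), np.float64(2.1), np.float64(-0.0)) (-7.8, np.float64(5.4), np.float64(2.9), np.float64(0.3)) (-6.6, np.float64(4.9), np.float64(2.7), np.float64(1.3)) (-5.4, np.float64(4.9), np.float64(3.8), np.float64(0.3)) (-4.2, np.float64(5.1), np.float64(5.0), np.float64(0.1)) [(-4.8, np.float64(5.5), np.float64(4.5), np.float64(-0.2)), (-4.2, np.float64(5.1), np.float64(5.0), np.float64(0.1))]
```

Only the lateral force stopped the push: the pin presses the clip towards box +y. I'll shift the clip that way until the side force vanishes, then continue.

Run:
```python
from h import *
# force zero from free air earlier: about (-.33,.28,.31)
f0=np.array([-.33,.28,.31]);x=-.0042;y=0.;t0=arm.current_t()
for i in range(8):
    f=F(15)-f0;print(round(y*1e3,1),np.round([-f@bx,f@by,f[2]],1))
    if f@by<.8:break
    y+=.0004;arm.move_l(T(x,y=y),feed=.015)
mx=0;log=[];why="end"
while x<.017:
    x+=.0006;arm.move_l(T(x,y=y),feed=.015);f=F(12)-f0;push=-f@bx;lat=f@by;log.append((round(x*1e3,1),*[float(round(v,1)) for v in(push,lat,f[2])]))
    if push>12: why="force";break
    if abs(lat)>6: why="lateral";break
    if abs(lat)>1.5 and abs(y)<.004: y+=.0002*np.sign(lat)
    if mx>3.5 and push<mx-2.2:
        f=F(20)-f0
        if -f@bx<mx-2: why="snap";break
    if arm.current_t()-t0>16: why="time";break
    mx=max(mx,push)
print(why,mx,"x",x,"y",y,arm.current_t(),arm.current_width());print(*log)
```

```text
0.0 [ 4.   4.9 -1. ]
0.4 [ 4.7  4.2 -1.2]
0.8 [ 3.9  4.7 -1.6]
1.2 [ 3.8  3.2 -1.8]
1.6 [ 4.4  2.2 -1. ]
2.0 [ 4.6  0.8 -0.6]
snap 7.6975333946095805 x 0.010799999999999997 y 0.002 36.4667 0.011924239783030297
(-3.6, 4.6, 0.4, -0.4) (-3.0, 4.4, -0.0, -1.6) (-2.4, 3.3, 0.1, -1.4) (-1.8, 4.2, -0.3, -1.8) (-1.2, 4.5, -0.3, -1.9) (-0.6, 4.7, 0.1, -1.6) (-0.0, 5.4, 0.2, -1.1) (0.6, 5.7, -0.0, -0.9) (1.2, 5.0, 0.2, -1.5) (1.8, 5.2, 1.3, -0.6) (2.4, 5.4, 0.1, -0.1) (3.0, 5.7, -0.6, 0.2) (3.6, 6.0, 0.3, -0.8) (4.2, 6.1, -0.2, -0.9) (4.8, 6.8, -0.0, -0.8) (5.4, 6.6, 0.4, -1.7) (6.0, 5.8, 0.2, -1.4) (6.6, 6.6, 1.0, -0.3) (7.2, 7.7, -0.9, -1.2) (7.8, 6.9, -0.3, -1.2) (8.4, 7.1, -0.1, -1.6) (9.0, 7.1, 0.2, -0.6) (9.6, 7.7, -0.4, 0.0) (10.2, 6.5, 1.3, -0.2) (10.8, 2.5, 0.1, -2.2)
```

The snap was felt: the push fell from about 7.5 N to 2.5 N, well short of the stop. I'll ease back to let the pin return home, set the clip down and release.

Run:
```python
from h import *
f0=np.array([-.33,.28,.31]);x=.0108;y=.002
f=lambda n=12:(lambda g:np.round([-g@bx,g@by,g[2]],1))(F(n)-f0)
print("start",f(20))
while x>.0012:
    x-=.0016;arm.move_l(T(x,y=y),feed=.02);v=f();print(round(x*1e3,1),v,end=" ")
    if v[0]<-1.5:break
print()
h=.009
while h>.0066:
    h-=.0005;arm.move_l(T(x,h,y),feed=.02);v=f();print(round(h*1e3,1),v,end=" ")
    if v[2]>2.5 :break
arm.grip(.04);print("\nopen",f(),arm.current_width(),arm.current_t())
arm.move_l(T(x,.05,y),feed=.1);arm.move_l(T(x-.02,.15,y),feed=.25)
q=np.array(arm.current_joint_positions());q[0]+=35;arm.move_joints(q)
print(arm.current_t())
for n in("side","top"): cv2.imwrite(f"pics/{n}4.png",arm.snapshot(n)[:,:,::-1])
s=cv2.imread("pics/side4.png")[168:213,230:300];t=cv2.imread("pics/top4.png")[165:220,300:355]
o=np.zeros((400,800,3),np.uint8);o[:257,:400]=cv2.resize(s,(400,257),interpolation=cv2.INTER_CUBIC);o[:,400:]=cv2.resize(t,(400,400),interpolation=cv2.INTER_CUBIC)
cv2.imwrite("pics/h.png",np.clip(o*1.3,0,255).astype(np.uint8))
```

```text
start [ 2.5  0.1 -2.2]
9.2 [ 1.4  0.3 -2. ] 7.6 [ 1.4 -0.1 -1.3] 6.0 [ 1.3  0.3 -0.5] 4.4 [ 0.4 -0.1 -0.6] 2.8 [ 0.1  0.2 -0.4] 1.2 [-1.4  0.6 -0.2] -0.4 [-0.7  0.5 -1.3] 
8.5 [-1.9  1.1 -0.4] 8.0 [-1.9  0.1 -0.7] 7.5 [-2.   1.  -1.3] 7.0 [-2.4  0.4  1.3] 6.5 [ 1.8 -0.2  9.4] 
open [ 0.5  0.  -0.5] 0.039809383549766646 40.075
42.5167
```

View pics/h.png

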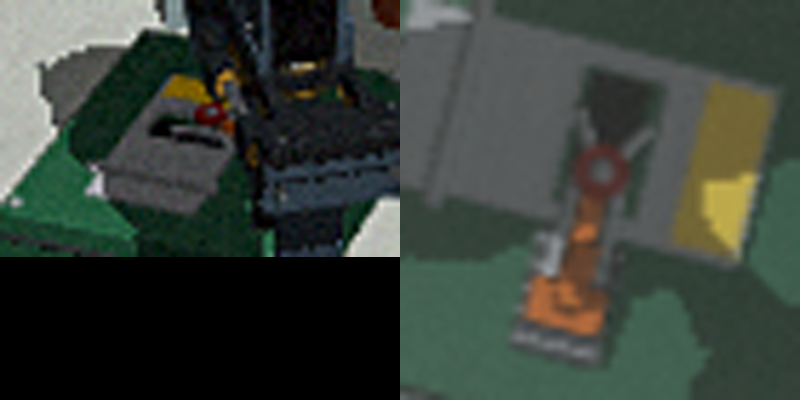

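The top view shows the pin head at crop (602,172), its unpushed place, with the legs flared past it. The nose is against the pin and the grip lies over the saddle. The grip's rear edge is about 62 mm behind the pin, as it should be. The hasp is flat and the gripper is clear.

Run:
```python
from rig import arm
print(arm.current_ee_pos(),arm.current_force());print(arm.sign_off())
```

```text
[0.52781141 0.22545853 0.22201373] [ 0.5691748  -0.32573706  0.19065061]
the job is handed in; nothing more can be done
None
```

The strongbox is locked and handed in at about 43 s: hasp flat round the pin, clip snapped on with the pin home and the grip over the saddle, and the gripper clear of everything.

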